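# Run one impression on a two-key bench printing press

## Task

Run one impression on the bench press: with the fingertips push the flat printing bed all the way in under the press head until it stops. Then press the two small steel start keys of the control box fully down together, one fingertip on each at the same moment (never one alone, and not before the bed is in), hold both fully down for a good two seconds, then let both spring back up and move clear. Grasp nothing, do not press the wide stop button, and leave the jar, cup, bottle and brush where they stand.

Things in the scene. Friction and masses are not known exactly. Their poses are not given: they have to be found in the camera images.
- bed (a joint): How far (m) the printing bed still stands out from home: 0 = fully in against its stop, at most 0.13 out; starts 0.06 to 0.12 out. The bed is an aluminium slab 180 mm wide, 250 mm long, 30 mm thick (underside 29 mm, top 59 mm above the table) with a low wooden printing block on it; it slides level on two rails, needs about 3 N (a little more when moved faster) and stays where it is left. It cannot be lifted.
- bed_push (a point): Centre of the bed's outer end face, the face to push on (180 mm wide, 30 mm high; this point is 44 mm above the table). Moves with the bed. Its y axis is level and is the direction in which to push; x runs along the face, z is up. Below and in front of the face the table is free for 68 mm to either side of this point along x; beyond that lie the two 28 mm high rails. At home the face still stands 120 mm outside the press platen.
- press: Bench printing press, grey frame with two steel columns, platen and air cylinder, 300 mm wide across x, 280 mm high. Fixed. Origin on the table under the middle; the bed goes in along its +y, and the head spans y -45 to +75 mm of this frame.
- console: Control box, grey, 110 mm (x) by 270 mm (y), top face 45 mm above the table, fixed. Origin at the centre of its underside. On top, in a row along its y axis: right key at y -90 mm, left key at y -26 mm, wide stop button at y +90 mm.
- key_left_top (a point): Centre of the top of the left start key: round steel cap, 30 mm diameter, top 70 mm above the table when up, 13 mm proud of its black collar (46 mm diameter). The two keys stand 64 mm apart, centre to centre. Moves down with the key.
- key_right_top (a point): The same for the right start key.
- key_left (a joint): How far (m) the left key is pressed: 0 up, 0.009 fully down. Springs back by itself. 1.5 N to start, 5 N fully down.
- key_right (a joint): The same for the right key.
- stop (a joint): How far (m) the stop button is pressed: 0 up, 0.006 down. Leave it at 0.
- stop_top (a point): Centre of the top of the wide stop button: round dark steel cap 48 mm in diameter, alone at the other end of the box, top 67 mm above the table. Not to be pressed.
- ink_jar_mid (a point): Bystander: closed ink jar, 60 mm diameter, 60 mm high; point at its centre. Leave alone.
- cup_mid (a point): Bystander: white cup, 72 mm diameter at the rim, 90 mm high; point at its centre. Leave alone.
- solvent_mid (a point): Bystander: white bottle, 52 mm diameter, 110 mm high; point at its centre. Leave alone.
- brush_grip (a point): Bystander: brush lying near the robot's base; point on its handle. Leave alone.

How it is judged:
On the way, in this order (a step that is already met when the one before it is completed fails the run):
1. the bed is pushed home, keys still up (value of joint bed below 0.005 m and value of joint each of key_left, key_right below 0.002 m), for 0.2 s.
2. both start keys are held down together for two seconds, bed home (value of joint each of key_left, key_right above 0.006 m and value of joint bed below 0.005 m), for 1.8 s.
3. both keys are let go (value of joint each of key_left, key_right below 0.002 m), for 0.2 s.
At the end, for the whole second after the job is handed in: The bed is within 5 mm of home, both start keys are back up (within 2 mm), the stop button is up, and every bystander stands within 30 mm of where it began (all of step 3 and value of joint bed below 0.005 m and value of joint stop below 0.002 m and distance of each of ink_jar_mid, cup_mid, solvent_mid, brush_grip from where it was at the start of the episode below 0.03 m); the robot touches nothing.
It fails at once if one start key is pressed down (over 6 mm) while the other is still up (under 1.5 mm) ((value of joint key_left above 0.006 m and value of joint key_right below 0.0015 m) or (value of joint key_right above 0.006 m and value of joint key_left below 0.0015 m)).
It fails at once if a start key is pressed (over 4 mm) while the bed is not in (value of joint bed above 0.01 m and value of joint any of key_left, key_right above 0.004 m).
It fails at once if the stop button is pressed (value of joint stop above 0.002 m).
It fails at once if a bystander is lifted, carried or knocked away (over 30 mm) (distance of any of ink_jar_mid, cup_mid, solvent_mid, brush_grip from where it was at the start of the episode above 0.03 m).
It also fails if it takes over 58 s, if anything falls off the work surface, if the arm or the gripper's body presses on something with over 40 N, if the wrist force passes 120 N, or if a joint passes its speed limit or range.

## Robot

A 7-joint arm with a two-finger parallel gripper is mounted at the origin on the work surface. World frame = base frame: x ahead of the robot, y to its left, z up, the work surface at z = 0. Lengths are in m, angles in rad, forces in N, time in s.
With the tool pointing down it reaches from about 0.35 to 0.9 m from the base axis. Payload 8.1 kg.
Tool frame: the origin (TCP) lies on the centre line of the jaws, within the pads' length; the fingertips stand 19 mm ahead of it and the grasp point (between the pads) is the TCP (arm.tip_reach is the distance from the TCP to the fingertips, in m); z points along the fingers, y is the line along which they close (so a half turn about z gives the same grasp; the last joint's range is limited). The gripper opens to 92 mm and grips with 3 to 60 N. Pads are 19 mm wide; open, the fingers measure 130 mm over their backs; the gripper's body (75 mm by 190 mm) begins 47 mm behind the grasp point.
Start: joints at [1.096, 0.434, 0.025, 1.573, -0.012, 1.134, -0.075], TCP at [0.227, -0.582, 0.246] pointing down, gripper open.
Joint ranges: [-2.62, 2.62], [-0.44, 2.09], [-1.27, 1.32], [0.08, 2.57], [-1.32, 4.46], [0.12, 2], [-2.74, 2.74]. Speed limits (rad/s): [2.22, 2.22, 3.01, 3.01, 3.14, 3.14, 3.14].

## Interface

Orientations are given as a rotation vector (axis times angle).
In Python, from cell import arm gives the robot as it stands.
- The arm moves only by the tool arm_command, never from a script. Its argument "targets" is a list that holds one entry, the list of rows, each a list of 6 numbers: the shift along the tool's x, y, z in m, then the turn, a rotation vector about the tool's x, y, z in rad. A call has 1 to 10 rows; each row shifts and turns the commanded pose from where the row before left it, along the tool's axes as they then stand; what a row does not reach is not made up. A row lasts 1/8 s, in which the tool goes at most 62.5 mm and 10.7 degrees, less where a joint would pass 70% of its speed; a pose out of reach is approached as far as the arm can. A call with a gripper value outside its range is refused whole. "jaw" is the finger opening in m, from 0 to 0.0918, set as the call begins (left out, the last holds). The fingers move at their own pace and stop on an object; "newtons" is the grip in N (left out, the last holds). Time passes only in rows, so rows that do not move let the fingers close. It gives the time, the measured TCP pose, the force, the opening and the grip force at its end, in the units of the state.
- arm.observe(): the state, without advancing time (a new reading comes with each control period).
- arm.get_image(name): name is "scene" or "side" or "wrist"; returns a dict with "pixels" (420x560x3 uint8, red, green, blue), "z_map" (420x560 float32, m along the optical axis (not along the pixel's ray), 0 where there is no reading), "fx", "fy", "cx", "cy" (pixels), "xyz" and "rotation" of the camera in the world; the wrist camera has in their place "T_tool_cam" (4x4, takes a point from camera to tool coordinates, whose origin is the TCP and whose axes are the flange's). Camera axes: x right, y down, z forward; pixel columns grow to the right and rows downward; lengths in m; the calibration is good to about 2 mm. A picture is of the moment at which its call begins: read the wrist's pose just before it.
- arm.sign_off(): hands the job in; it is judged then, once.
The state is a dict: "clock": time; "joints": joint angles; "dq": joint speeds; "joint_efforts": joint torques, N m; "position": TCP position; "ee_rot": TCP orientation; "force": force on the tool from outside, world axes, zero at the start; "ft_torque": the same for the moment, N m; "width": opening from 0.0 (shut) to 1.0 (fully open); "gripper_force": force on a finger pad.
Only numpy, scipy, OpenCV 4.12 (cv2) and the standard library are available. Lean on these libraries where they do the work, as an engineer would, in place of code of your own. Each camera call takes 0.05 s, during which the arm holds its last target. There are 200 camera calls.

## Working session

There is one attempt and no reset: what is moved stays moved. The work goes in short steps, Python scripts to look and compute and a tool call to move; the robot and the scene stay as the last step left them, time stands still between calls to the robot, and variables do not carry over. Pictures are saved under pics/ and viewed, at most 10 in all, crops included, and the job is handed in when it is done.

Besides the shell and the picture viewer there is one more tool, called after "Request:" in YAML: its name, and indented under it one key for each argument. arm_command: Moves the arm, as the interface text tells. Its arguments: {"type":"object","properties":{"targets":{"type":"array","items":{"type":"array","items":{"type":"array","items":{"type":"number"}}}},"jaw":{"type":"number"},"newtons":{"type":"number"}},"required":["targets"]}

```bash
mkdir -p pics; cat > h.py <<'E'
import numpy as np,cv2
from scipy.spatial.transform import Rotation as R
from cell import arm
def cam(name):
    s=arm.observe(); im=arm.get_image(name)
    if name=="wrist":
        T=np.eye(4);T[:3,:3]=R.from_rotvec(s["ee_rot"]).as_matrix();T[:3,3]=s["position"]
        W=T@np.array(im["T_tool_cam"])
    else:
        W=np.eye(4);r=np.array(im["rotation"]);W[:3,:3]=r if r.shape==(3,3) else R.from_rotvec(r).as_matrix();W[:3,3]=im["xyz"]
    return im,W
def cloud(im,W):
    z=im["z_map"];v,u=np.indices(z.shape)
    p=np.stack([(u-im["cx"])/im["fx"]*z,(v-im["cy"])/im["fy"]*z,z],-1)
    return p@W[:3,:3].T+W[:3,3]
def save(im,n): cv2.imwrite("pics/"+n,im["pixels"][:,:,::-1])
E
python3 - <<'E'
from h import *
s=arm.observe();print(s)
for n in("scene","side"):
    im,W=cam(n);save(im,n+".png");print(n,W.round(3),im["fx"]);np.savez(n,c=cloud(im,W),p=im["pixels"],z=im["z_map"])
E
```

```text
{'clock': 0.0, 'joints': array([ 1.09637024,  0.4352045 ,  0.02500539,  1.57412696, -0.01162056,
        1.13399943, -0.0750818 ]), 'dq': array([ 0.0011191 , -0.00170454,  0.00107062,  0.00125368,  0.00043848,
        0.0002126 ,  0.00021165]), 'joint_efforts': array([-9.51898869e-05, -6.67852736e+01,  9.84710902e-01, -3.14453602e+01,
       -6.05778024e-02,  4.29258286e-02,  2.02144670e-04]), 'position': array([ 0.22682874, -0.58185156,  0.24494526]), 'ee_rot': array([-3.08597518e+00, -5.80281860e-01,  6.74917415e-04]), 'force': array([ 0.5669774 , -0.25291676, -0.06976695]), 'ft_torque': array([-0.0210481 ,  0.00097887, -0.08699095]), 'gripper_force': 0.0, 'width': 0.997788842951723}
scene [[-0.721  0.491 -0.489  1.02 ]
 [ 0.693  0.517 -0.502  0.485]
 [ 0.006 -0.7   -0.714  0.749]
 [ 0.     0.     0.     1.   ]] 407.79057632775306
side [[ 0.994 -0.093  0.051  0.495]
 [-0.105 -0.784  0.612 -0.61 ]
 [-0.017 -0.614 -0.789  0.874]
 [ 0.     0.     0.     1.   ]] 437.93357851380307
```

View pics/scene.png

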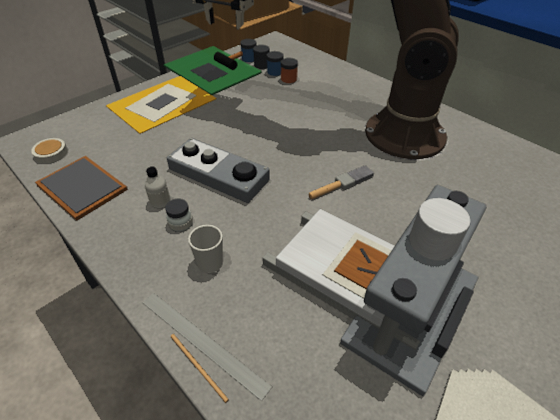

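View pics/side.png

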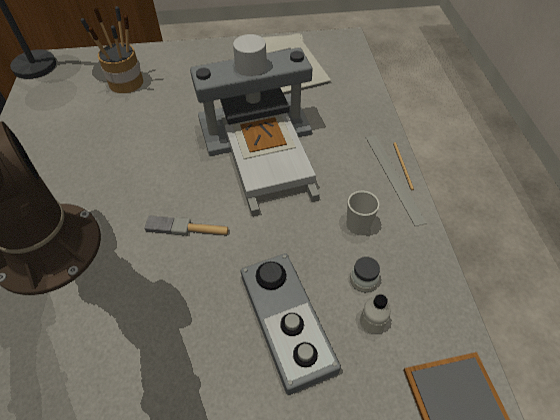

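The side view shows the bed's outer end at about (248–315, 185–195). The keys are at (292,323) and (306,353), the stop button at (271,274), the cup at (362,212), the jar at (367,272), the bottle at (377,312) and the brush at (190,227). Next I'll turn these into positions.

```bash
python3 - <<'E'
from h import *
for n in("side","scene"):
    d=np.load(n+".npz");c=d["c"];p=d["p"].astype(int);h=c[...,2]
    print(n,"valid",(d["z"]>0).mean())
    pts={"side":dict(kL=(292,321),kR=(306,352),stop=(271,272),cup=(362,196),jar=(367,265),sol=(380,301),brush=(208,229)),
     "scene":dict(kL=(209,155),kR=(190,147),stop=(244,170),jar=(177,207),cup=(206,236),brush=(325,189))}[n]
    for k,(u,v) in pts.items(): print(k,c[v-2:v+3,u-2:u+3].reshape(-1,3).mean(0).round(3))
    # key caps: height band around console
    roi=(c[...,0]>.35)&(c[...,0]<.75)&(c[...,1]>-.65)&(c[...,1]<-.1)
    m=(roi&(h>.062)&(h<.076)).astype(np.uint8)
    N,l,st,ce=cv2.connectedComponentsWithStats(m)
    for i in range(1,N):
        if st[i,4]>40:
            q=c[l==i];print("cap",ce[i].round(),st[i,4],((q.min(0)+q.max(0))/2).round(4),np.ptp(q,axis=0).round(3))
    # bed top
    m=((h>.053)&(h<.066)&(c[...,1]>-.25)).astype(np.uint8)
    N,l,st,ce=cv2.connectedComponentsWithStats(m)
    i=1+st[1:,4].argmax();q=c[l==i]
    r=cv2.minAreaRect((q[:,:2]*1000).astype(np.float32));print("bed",ce[i],st[i,4],cv2.boxPoints(r).round(1),q[:,2].mean())
E
```

```text
side valid 0.9956462585034014
kL [ 0.549 -0.276  0.07 ]
kR [ 0.567 -0.338  0.069]
stop [ 0.519 -0.164  0.066]
cup [0.75  0.008 0.073]
jar [ 0.723 -0.166  0.059]
sol [ 0.715 -0.272  0.109]
brush [ 0.383 -0.004  0.017]
cap [270. 272.] 368 [ 0.5172 -0.1615  0.0661] [0.047 0.047 0.008]
cap [375. 314.] 195 [ 0.7164 -0.2701  0.0689] [0.05  0.047 0.014]
cap [292. 321.] 192 [ 0.5482 -0.2736  0.0677] [0.029 0.03  0.011]
cap [305. 351.] 214 [ 0.5652 -0.335   0.0678] [0.029 0.029 0.011]
bed [269.62496742 155.82616628] 3837 [[435.8 311.6]
 [480.   66. ]
 [658.2  98.1]
 [613.9 343.7]] 0.05955755651481521
scene valid 0.9961777210884354
kL [ 0.552 -0.261  0.067]
kR [ 0.569 -0.324  0.068]
stop [ 0.525 -0.15   0.068]
jar [ 0.721 -0.163  0.06 ]
cup [ 0.725 -0.046  0.058]
brush [0.384 0.008 0.018]
cap [190. 145.] 79 [ 0.5633 -0.3334  0.0685] [0.029 0.03  0.012]
cap [208. 153.] 82 [ 0.5467 -0.2697  0.0674] [0.029 0.029 0.01 ]
cap [244. 167.] 188 [ 0.5149 -0.1598  0.0665] [0.048 0.047 0.009]
cap [156. 186.] 133 [ 0.7161 -0.2589  0.0691] [0.049 0.039 0.014]
bed [330.66632922 255.27434703] 4939 [[431.  312.3]
 [476.6  68.9]
 [657.3 102.8]
 [611.7 346.2]] 0.059960463613592044
```

Request:
arm_command:
  targets:
    - [[0.039,-0.032,0,0,0,0],[0.039,-0.032,0,0,0,0],[0.039,-0.032,0,0,0,0],[0.039,-0.032,0,0,0,0],[0.039,-0.032,0,0,0,0],[0.039,-0.032,0,0,0,0],[0.039,-0.032,0,0,0,0],[0.039,-0.032,0,0,0,0],[0.039,-0.032,0,0,0,0],[0.039,-0.032,0,0,0,0]]
  jaw: 0.045

```text
clock: 1.35
position: [0.4746, -0.141, 0.2456]
ee_rot: [3.087, 0.58, -0.0]
force: [0.9, -0.5, 0.9]
width: 0.488
gripper_force: 0.0
```

Request:
arm_command:
  targets:
    - [[0,0,0,0,0,-0.172],[0,0,0,0,0,-0.172],[0,0,0,0,0,-0.172],[0,0,0,0,0,-0.172],[0,0,0,0,0,-0.172],[0,0,0,0,0,-0.172],[0,0,0,0,0,-0.172],[0,0,0,0,0,-0.172],[0,0,0,0,0,0],[0,0,0,0,0,0]]

```text
clock: 2.6
position: [0.474, -0.1426, 0.2456]
ee_rot: [-2.021, -2.405, 0.0]
force: [0.7, 0.0, 0.4]
width: 0.497
gripper_force: 0.0
```

```bash
cat >> h.py <<'E'
def to(xyz,yaw):
    "shift in tool axes to xyz, turn about tool z to bring tool y to yaw (deg)"
    s=arm.observe();M=R.from_rotvec(s["ee_rot"]).as_matrix()
    cur=np.degrees(np.arctan2(M[1,1],M[0,1]));d=(yaw-cur+90)%180-90
    print("t",round(s["clock"],2),"pos",s["position"].round(4),"F",s["force"].round(1),"w",round(s["width"]*.0918,4),"z",M[:,2].round(3),"yaw",cur.round(1))
    print("shift tool",(M.T@(np.array(xyz)-s["position"])).round(4),"turn z",np.radians(-d).round(4))
E
python3 -c "
from h import *
to((.576,.040,.2),10.2)"
```

```text
t 2.6 pos [ 0.474  -0.1426  0.2456] F [0.7 0.  0.4] w 0.0457 z [-0.  0. -1.] yaw 9.9
shift tool [0.1623 0.1319 0.0455] turn z -0.0051
```

Request:
arm_command:
  targets:
    - [[0.0325,0.0264,0.009,0,0,0],[0.0325,0.0264,0.009,0,0,0],[0.0325,0.0264,0.009,0,0,0],[0.0325,0.0264,0.009,0,0,0],[0.0325,0.0264,0.009,0,0,-0.005],[0,0,0.03,0,0,0],[0,0,0.03,0,0,0],[0,0,0.03,0,0,0],[0,0,0.03,0,0,0],[0,0,0,0,0,0]]

```text
clock: 3.85
position: [0.5739, 0.0404, 0.0788]
ee_rot: [-2.011, -2.41, 0.005]
force: [-0.4, -0.4, 0.6]
width: 0.493
gripper_force: 0.0
```

```bash
python3 -c "
from h import *
to((.576,.040,.054),10.2)
im,W=cam('side');save(im,'s2.png')"
```

```text
t 3.85 pos [0.5739 0.0404 0.0788] F [-0.4 -0.4  0.6] w 0.0453 z [-0.004 -0.001 -1.   ] yaw 10.3
shift tool [-0.0008  0.0021  0.0248] turn z 0.0019
```

View pics/s2.png

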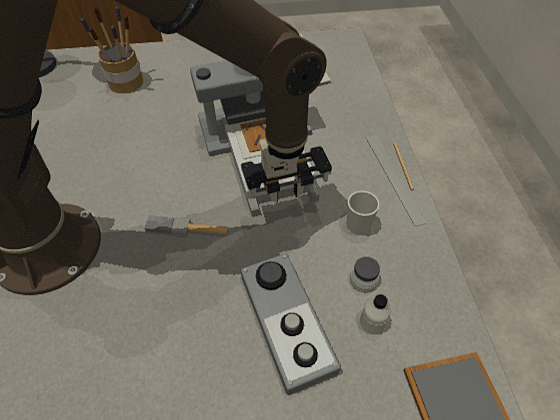

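Picture shows the gripper straddling the approach just in front of the bed's face at about (290,185), clear of the cup. I'll lower it and push.

Request:
arm_command:
  targets:
    - [[0,0.002,0.025,0,0,0],[0.01,0,0,0,0,0],[0.01,0,0,0,0,0],[0.01,0,0,0,0,0],[0.01,0,0,0,0,0],[0.01,0,0,0,0,0],[0.01,0,0,0,0,0],[0.01,0,0,0,0,0],[0.01,0,0,0,0,0],[0.01,0,0,0,0,0]]

```text
clock: 5.15
position: [0.5613, 0.1302, 0.0557]
ee_rot: [2.01, 2.414, 0.0]
force: [3.2, -3.6, 2.2]
width: 0.489
gripper_force: 2.1
```

```bash
python3 - <<'E'
from h import *
to((.576,.040,.054),10.2)
# press origin from the columns/base in the first pictures: points above bed level
q=[]
for n in("side","scene"):
    c=np.load(n+".npz")["c"].reshape(-1,3)
    c=c[(c[:,1]>.15)&(c[:,1]<.55)&(c[:,0]>.3)&(c[:,0]<.75)]
    q.append(c[(c[:,2]>.15)&(c[:,2]<.29)])
q=np.vstack(q);d=np.array([-.177,.984]);e=np.array([.984,.177])
print("head along push",np.percentile(q[:,:2]@d,[1,5,50,95,99]).round(3),"face0",np.array([.568,.084])@d)
E
```

```text
t 5.15 pos [0.5613 0.1302 0.0557] F [ 3.2 -3.6  2.2] w 0.0449 z [ 0.  0. -1.] yaw 10.4
shift tool [-0.0914 -0.0018  0.0017] turn z 0.0038
head along push [0.199 0.201 0.243 0.295 0.3  ] face0 -0.017879999999999983
```

Request:
arm_command:
  targets:
    - [[0.01,0,0,0,0,0],[0.01,0,0,0,0,0],[0.01,0,0,0,0,0],[0.005,0,0,0,0,0],[0.005,0,0,0,0,0]]

```text
clock: 5.78
position: [0.5554, 0.1608, 0.0557]
ee_rot: [2.012, 2.404, -0.013]
force: [8.5, -35.3, 15.0]
width: 0.492
gripper_force: 18.2
```

Request:
arm_command:
  targets:
    - [[0.004,0,0,0,0,0],[0.004,0,0,0,0,0]]

```text
clock: 6.02
position: [0.5553, 0.161, 0.0556]
ee_rot: [2.013, 2.395, -0.025]
force: [10.7, -54.0, 21.9]
width: 0.486
gripper_force: 27.7
```

Request:
arm_command:
  targets:
    - [[-0.015,0,0,0,0,0],[-0.03,0,0,0,0,0],[-0.04,0,0,0,0,0],[0,0,-0.05,0,0,0],[0,0,-0.05,0,0,0],[-0.05,0,-0.03,0,0,0],[-0.05,0,0,0,0,0],[-0.05,0,0,0,0,0],[-0.05,0,0,0,0,0]]

```text
clock: 7.15
position: [0.6037, -0.103, 0.1854]
ee_rot: [-2.007, -2.415, -0.001]
force: [1.1, 0.0, -0.2]
width: 0.49
gripper_force: 0.0
```

```bash
python3 - <<'E'
from h import *
to((.556,-.303,.2),104.9)
im,W=cam('side');save(im,'s3.png');c=cloud(im,W)
m=((c[...,2]>.053)&(c[...,2]<.066)&(c[...,1]>.05)).astype(np.uint8)
N,l,st,ce=cv2.connectedComponentsWithStats(m);i=1+st[1:,4].argmax();q=c[l==i][:,:2]
d=np.array([-.177,.984]);print("face along push",np.percentile(q@d,[.5,2]).round(4))
b=[c[y,x,:2]@d for y,x in zip(*np.where((c[...,2]>.07)&(c[...,2]<.29)&(c[...,1]>.1)&(c[...,0]>.3)&(c[...,0]<.7)))]
print("press front",np.percentile(b,[1,3,10,50]).round(3))
im,W=cam('wrist');save(im,'w1.png')
E
```

```text
t 7.15 pos [ 0.6037 -0.103   0.1854] F [ 1.1  0.  -0.2] w 0.045 z [-0.001  0.002 -1.   ] yaw 10.6
shift tool [-0.1879 -0.0835 -0.0149] turn z 1.4949
face along push [0.0701 0.0715]
press front [0.189 0.19  0.194 0.215]
```

View pics/s3.png

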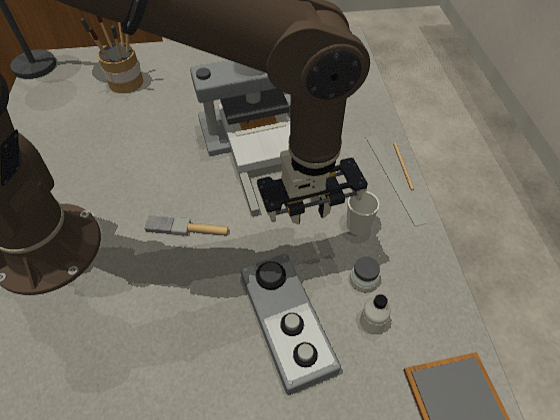

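The bed face sits 119 mm outside the press front, which matches home. On to the keys.

Request:
arm_command:
  targets:
    - [[-0.038,-0.017,-0.003,0,0,0],[-0.038,-0.017,-0.003,0,0,0],[-0.038,-0.017,-0.003,0,0,0],[-0.038,-0.017,-0.003,0,0,0],[-0.036,-0.0155,-0.003,0,0,0]]

```text
clock: 7.88
position: [0.5558, -0.3025, 0.2003]
ee_rot: [-2.007, -2.415, -0.002]
force: [0.2, -0.3, -0.3]
width: 0.489
gripper_force: 0.0
```

Request:
arm_command:
  targets:
    - [[0,0,0,0,0,0.166],[0,0,0,0,0,0.166],[0,0,0,0,0,0.166],[0,0,0,0,0,0.166],[0,0,0,0,0,0.166],[0,0,0,0,0,0.166],[0,0,0,0,0,0.166],[0,0,0,0,0,0.166],[0,0,0,0,0,0.166],[0,0,0,0,0,0]]

```text
clock: 9.12
position: [0.5564, -0.3012, 0.2001]
ee_rot: [-3.113, -0.41, 0.001]
force: [0.1, 0.8, 0.8]
width: 0.491
gripper_force: 0.0
```

```bash
python3 - <<'E'
from h import *
to((.556,-.303,.2),104.9)
im,W=cam('wrist');save(im,'w2.png');c=cloud(im,W)
m=((c[...,2]>.064)&(c[...,2]<.078)).astype(np.uint8)
N,l,st,ce=cv2.connectedComponentsWithStats(m)
for i in range(1,N):
    if st[i,4]>200:
        q=c[l==i];print(ce[i].round(),st[i,4],((q.min(0)+q.max(0))/2).round(4),np.median(q[:,2]).round(4),np.ptp(q,axis=0).round(3))
E
```

```text
t 9.12 pos [ 0.5564 -0.3012  0.2001] F [0.1 0.8 0.8] w 0.0451 z [-0.001  0.002 -1.   ] yaw -75.0
shift tool [-0.0008  0.0016  0.0001] turn z 0.0019
[291.   6.] 600 [ 0.6976 -0.273   0.0709] 0.0712 [0.014 0.037 0.014]
[ 96. 208.] 2715 [ 0.517  -0.1626  0.0673] 0.0681 [0.047 0.048 0.007]
[321. 207.] 1088 [ 0.5648 -0.3352  0.0688] 0.071 [0.029 0.029 0.009]
[240. 208.] 1088 [ 0.5477 -0.2739  0.0687] 0.071 [0.029 0.03  0.009]
```

View pics/w2.png

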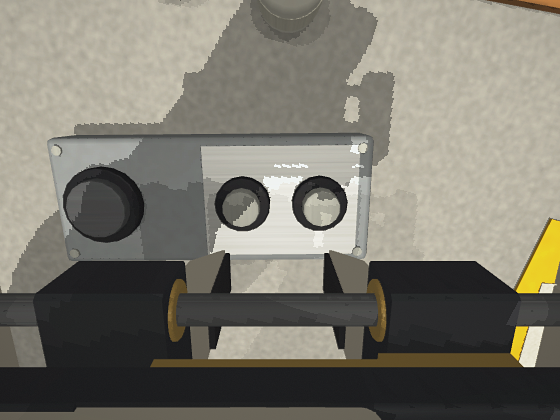

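The picture shows the keys at (240,208) and (321,207), level with each other, and the stop button well to the left at (103,204). The fingers line up after a 3 mm shift, so I'll lower to just above the caps.

Request:
arm_command:
  targets:
    - [[-0.001,0.0032,0.02,0,0,0],[0,0,0.03,0,0,0],[0,0,0.03,0,0,0],[0,0,0.024,0,0,0],[0,0,0,0,0,0],[0,0,0,0,0,0]]

```text
clock: 9.93
position: [0.5564, -0.3067, 0.0976]
ee_rot: [3.115, 0.408, 0.001]
force: [-0.1, -0.7, 0.2]
width: 0.488
gripper_force: 0.0
```

```bash
python3 - <<'E'
from h import *
to((.5563,-.3045,.0795),104.9)
im,W=cam('side')
cv2.imwrite("pics/s4.png",cv2.resize(im["pixels"][230:400,200:400,::-1],None,fx=3,fy=3))
E
```

```text
t 9.93 pos [ 0.5564 -0.3067  0.0976] F [-0.1 -0.7  0.2] w 0.0448 z [ 0.001  0.    -1.   ] yaw -75.1
shift tool [ 0.0005 -0.0022  0.0181] turn z 0.0005
```

View pics/s4.png

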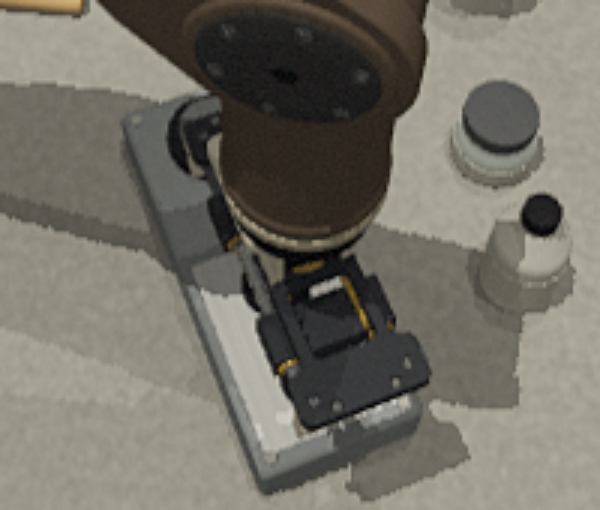

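The arm hides the caps in this view, but the pose readings agree with the measured key positions. Pressing now, with the 2 mm correction.

Request:
arm_command:
  targets:
    - [[0,-0.002,0.004,0,0,0],[0,0,0.004,0,0,0],[0,0,0.004,0,0,0],[0,0,0.004,0,0,0],[0,0,0.003,0,0,0],[0,0,0,0,0,0]]

```text
clock: 10.72
position: [0.5557, -0.3048, 0.0801]
ee_rot: [3.115, 0.405, 0.002]
force: [-7.5, 4.8, 24.9]
width: 0.491
gripper_force: 12.6
```

Tips are at 61 mm with 25 N, so both keys are bottomed. Holding.

Request:
arm_command:
  targets:
    - [[0,0,0,0,0,0],[0,0,0,0,0,0],[0,0,0,0,0,0],[0,0,0,0,0,0],[0,0,0,0,0,0],[0,0,0,0,0,0],[0,0,0,0,0,0],[0,0,0,0,0,0],[0,0,0,0,0,0],[0,0,0,0,0,0]]

```text
clock: 11.98
position: [0.5557, -0.3048, 0.0801]
ee_rot: [3.115, 0.406, 0.002]
force: [-7.2, 3.9, 24.5]
width: 0.488
gripper_force: 12.4
```

Request:
arm_command:
  targets:
    - [[0,0,0,0,0,0],[0,0,0,0,0,0],[0,0,0,0,0,0],[0,0,0,0,0,0],[0,0,0,0,0,0],[0,0,0,0,0,0],[0,0,0,0,0,0],[0,0,0,0,0,0],[0,0,0,0,0,0],[0,0,0,0,0,0]]

```text
clock: 13.22
position: [0.5557, -0.3049, 0.0801]
ee_rot: [3.115, 0.405, 0.002]
force: [-7.8, 4.6, 23.6]
width: 0.49
gripper_force: 12.4
```

```bash
python3 - <<'E'
from h import *
to((.5563,-.3045,.0795),104.9)
im,W=cam('wrist');save(im,'w3.png')
im,W=cam('scene');cv2.imwrite("pics/c3.png",cv2.resize(im["pixels"][90:250,120:320,::-1],None,fx=3,fy=3))
E
```

```text
t 13.22 pos [ 0.5557 -0.3049  0.0801] F [-7.8  4.6 23.6] w 0.045 z [ 0.001 -0.    -1.   ] yaw -75.2
shift tool [ 0.0007 -0.0002  0.0006] turn z -0.0012
```

View pics/c3.png

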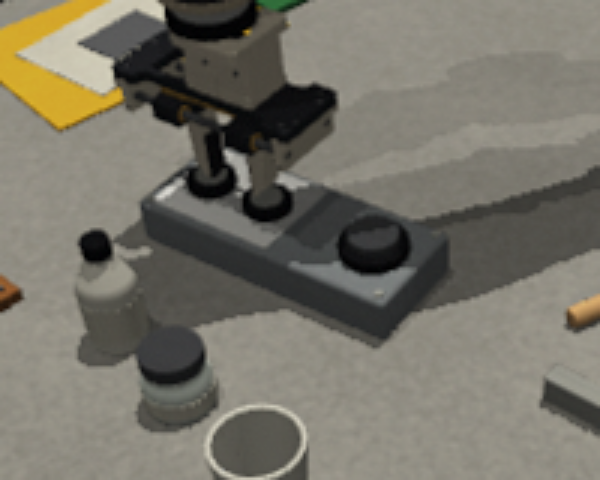

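Each fingertip is on its own key, at crop positions (212,180) and (268,200), and the stop button at (373,243) is untouched. They have been held for over 2.5 s, so I'll lift straight up.

Request:
arm_command:
  targets:
    - [[0,0,-0.006,0,0,0],[0,0,-0.008,0,0,0],[0,0,-0.02,0,0,0],[0,0,-0.03,0,0,0],[0,0,-0.04,0,0,0],[0,0,-0.04,0,0,0],[0,0,0,0,0,0],[0,0,0,0,0,0],[0,0,0,0,0,0]]

```text
clock: 14.45
position: [0.5546, -0.3047, 0.2203]
ee_rot: [-3.114, -0.405, 0.003]
force: [-0.1, -0.7, 0.2]
width: 0.489
gripper_force: 0.0
```

```bash
python3 - <<'E'
from h import *
to((.5563,-.3045,.22),104.9)
im,W=cam('wrist');c=cloud(im,W)
m=((c[...,2]>.064)&(c[...,2]<.078)).astype(np.uint8)
N,l,st,ce=cv2.connectedComponentsWithStats(m)
for i in range(1,N):
    if st[i,4]>200:
        q=c[l==i];print(((q.min(0)+q.max(0))/2).round(4),np.median(q[:,2]).round(4))
im,W=cam('side');c=cloud(im,W)
m=((c[...,2]>.053)&(c[...,2]<.066)&(c[...,1]>.05)).astype(np.uint8)
N,l,st,ce=cv2.connectedComponentsWithStats(m);i=1+st[1:,4].argmax()
print("face",np.percentile(c[l==i][:,:2]@[-.177,.984],[.5,2]).round(4))
E
```

```text
t 14.45 pos [ 0.5546 -0.3047  0.2203] F [-0.1 -0.7  0.2] w 0.0449 z [-0.002  0.001 -1.   ] yaw -75.2
shift tool [0.0017 0.0003 0.0003] turn z -0.0013
[ 0.6991 -0.2726  0.071 ] 0.0722
[ 0.517  -0.1627  0.0674] 0.0681
[ 0.5476 -0.2737  0.0687] 0.071
[ 0.5647 -0.3355  0.0687] 0.071
face [0.7614 0.7626]
```

```bash
python3 -c "
from cell import arm
print(arm.sign_off())"
```

```text
the job is handed in; nothing more can be done
None
```

I pushed the bed home, held both start keys fully down together for about 2.5 s and let them spring back up, then moved the arm clear, left the stop button and bystanders alone, and handed the job in; my last bed check failed, so bed-home rests on the check right after the push.

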